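Release a filled praline mould from the vibrating table and catch it

ROBOT

A 6-joint arm with a two-finger parallel gripper is mounted at the origin on the work surface. World frame = base frame: x ahead of the robot, y to its left, z up, the work surface at z = 0. Lengths are in m, angles in rad, forces in N, time in s.
With the tool pointing down it reaches from about 0.25 to 0.775 m from the base axis. Payload 4 kg.
Tool frame: the origin (TCP) lies at the centre of the arm's flange, where the gripper is bolted on; the fingertips stand 199 mm ahead of it and the grasp point (between the pads) lies 180 mm ahead of it (robot.tcp_to_tips is the z of the fingertips in the tool frame, in m); z points along the fingers, y is the line along which they close (so a half turn about z gives the same grasp; the last joint's range is limited). The gripper opens to 94 mm and grips with 3 to 60 N. Pads are 16 mm wide; open, the fingers measure 119 mm over their backs; the gripper's body (75 mm by 177 mm) begins 78 mm behind the grasp point.
Start: joints at [1.198, 0.087, 1.371, -0, 1.684, -0.103], TCP at [0.147, 0.53, 0.405] pointing down, gripper open.
Joint ranges: [-3.1, 3.1], [-0.76, 2.03], [0.27, 2.55], [-1.08, 4.22], [0.17, 2.65], [-2.57, 2.57]. Speed limits (rad/s): [2.79, 2.79, 3.14, 3.14, 3.14, 3.14].

INTERFACE

Orientations are given as [roll, pitch, yaw] about the fixed x, y, z axes, in that order (R = Rz(yaw) Ry(pitch) Rx(roll)).
In Python, from bench import robot gives the robot as it stands.
- The arm moves only by the tool play_rows, never from a script. Its arguments are lists of equal length, an entry for each row: "translation": the shift along the tool's x, y, z scaled (see below), a list of three; "twist": the turn, a rotation vector about the tool's x, y, z scaled (see below), a list of three; "gripper": the opening, from -1 (shut) to 1 (fully open). A call has 1 to 8 rows; each row shifts and turns the commanded pose from where the row before left it, along the tool's axes as they then stand; what a row does not reach is not made up. The controller multiplies each number of a shift by 0.04 m and each number of a turn by 0.1 rad. A row lasts 1/10 s, in which the tool goes at most 50 mm and 8.59 degrees, less where a joint would pass 70% of its speed; a pose out of reach is approached as far as the arm can. A call with a number of a shift or a turn outside -1 to 1 is refused whole. A call with a gripper value outside its range is refused whole. The fingers move at their own pace and stop on an object; the grip force is fixed at half the most. Time passes only in rows, so rows that do not move let the fingers close. It gives the time, the measured TCP pose, the force, the opening and the grip force at its end, in the units of the state.
- robot.get_obs(): the state, without advancing time (a new reading comes with each control period).
- robot.snapshot(name): name is "scene" or "top" or "wrist"; returns the picture (420x560x3 uint8, red, green, blue); there is no depth.
- robot.camera_model(name): a dict with "camera_matrix" (3x3 intrinsics, pixels), "rvec" (rotation vector, rad) and "tvec" (3), from world to camera coordinates, as OpenCV has them. Camera axes: x right, y down, z forward; pixel columns grow to the right and rows downward; lengths in m; the calibration is good to about 2 mm. The wrist camera is an equidistant fisheye: a pixel r from the principal point sees the ray r / f radians off the axis. A picture is of the moment at which its call begins: read the wrist's pose just before it. camera_model takes no time and is no camera call; for the wrist camera it gives the pose at the moment of the call.
- robot.close_job(): hands the job in; it is judged then, once.
Trained networks look in the newest picture that a camera, given by its name, has taken for a name from the list of things; names that differ only in an ending like _2 or _b are one class to them, and where a whole thing is asked for, a point or a joint stands for the part that bears it (a point fixed in the world has none). Each returns a list of dicts, best first, with "score" (0 to 1); they miss things now and then, are a little off and sometimes report something else, mostly with a low value. They report only what shows in the picture. A call takes as long as a camera call.
- robot.recognise(name, camera): "centre" ([x, y, z] in m, in world coordinates, good to about 4 mm: the middle of the surface that is visible of it).
- robot.spot_point(name, camera): "centre" ([x, y, z] in m, in world coordinates, good to about 4 mm: a listed point, or the origin of a listed thing).
The state is a dict: "time": time; "joint_positions": joint angles; "qvel": joint speeds; "joint_torque": joint torques, N m; "tool_pos": TCP position; "ee_rot": TCP orientation; "wrist_force": force on the tool from outside, world axes, zero at the start; "wrist_torque": the same for the moment, N m; "width": finger opening in m; "finger_force": force on a finger pad.
Only numpy, scipy, OpenCV 4.12 (cv2) and the standard library are available. Lean on these libraries where they do the work, as an engineer would, in place of code of your own. Each camera call takes 0.05 s, during which the arm holds its last target. There are 200 camera calls.

TASK

The filled praline mould has been shaken and can come off the vibrating table. With one finger press the red paddle right down, so that the catch lets go and the spring ejector slides the mould out, and with your other finger stop the mould at its front before that edge runs out over the end of the steel deck. Finish while holding it so: paddle still down under one finger, mould at rest against the other, lying flat on its runners; lift nothing and leave the other things on the bench alone.

Things in the scene. Friction and masses are not known exactly. Their poses are not given: they have to be found in the camera images.
- station: Vibrating table, fixed: steel deck 475 x 300 mm, top 96 mm above the bench, on rubber buffers over a motor box. Origin on the bench (z = 0) under the middle of the clamped mould's front edge, z up. The mould leaves along the station's -x. Deck: x = -70 to 405, y = -150 to 150 mm. Behind the mould a grey spring box, top at 136 mm.
- deck_edge (a point): Middle of the deck's front end, on its top face: x = -70 mm on the station. Two white runners carry the mould (tops 100 mm above the bench, y = -45 and 45 mm, 14 mm wide) between two aluminium guides (|y| = 69.5 to 77.5 mm, tops 112 mm above the bench); both reach almost to this end.
- mould: Clear lilac plastic praline mould, 275 mm (its x) x 135 mm (its y) x 24 mm, 24 round filled shells in its top; loose, about 0.6 kg. Origin: middle of its front edge, on its underside; it extends along its +x from there; x and y parallel to the station's. It starts clamped, its front edge at the station's x = 0, underside 100 mm and top 124 mm above the bench.
- mould_front (a point): Middle of the mould's front face (which leads as it slides out), 12 mm above its underside. The black pusher plate behind the mould pushes it with about 6 N at first and 5 N after 75 mm, and a damper keeps it to about 0.07 m/s: stroke 85 mm, so a mould that nobody stops runs out over the deck's end 1 to 1.5 s after the catch lets go.
- paddle_top (a point): Centre of the top face of the red ribbed press paddle, 44 mm (station x) by 42 mm (station y): as clamped at the station's x = -38, y = 119 mm, 124 mm above the bench: level with the mould's top, 38 mm ahead of its front face, beside the runway. Pressing moves this point down, 12 mm at most; about 3 N to start, up to about 8 N.
- paddle: The rocker that carries the red paddle and, at its other end, the catch's hook. Origin on its axle, along the station's x at y = 88 mm, 118 mm above the bench. Its z axis is upright when shut, tilts 0.25 rad by the time the hook lets the mould go (paddle some 8 mm down) and 0.38 rad fully down. Let go, it springs back and the hook drops on the mould.
- hook_tip (a point): Lower end of the dark hook that stands close in front of the mould's front face and holds it: on the station y = 40 to 56 mm, reaching 15 mm ahead of the mould, its arm from there to the axle, top 131 mm above the bench. It rises as the paddle goes down. Ahead of the hook, towards the deck's end, the runway is free.
- colour_bottle: White bottle with a red label and black cap, 38 mm across, 105 mm high, standing on the bench; leave it. Origin: centre of its underside.
- nut_bowl: Steel bowl, 96 mm across, 45 mm high, standing on the bench; leave it. Origin: centre of its underside.
- nozzle: Steel piping nozzle standing on its wide end on the bench, 35 mm across, 52 mm high; leave it. Origin: centre of its underside.
- palette_knife: Offset palette knife lying on the bench, wooden handle to its -x and blade to its +x, 265 mm long, 22 mm high; leave it. Origin on the bench under the middle of its handle.

How it is judged:
On the way, in this order (a step that is already met when the one before it is completed fails the run):
1. the paddle is pressed (angle between paddle's own z axis and vertical above 0.1 rad).
2. the mould has been let go, has slid out and is stopped by a finger (x of mould_front in the frame of station below -0.006 m and linear speed of mould below 0.015 m/s and contact force between the fingers and mould above 0.5 N), for 0.2 s.
At the end, for the whole second after the job is handed in: Mould flat on its runners (4 mm, 0.05 rad), slid out 6 mm or more, front edge not past the deck's end, below 15 mm/s, pressing on a finger with over 0.5 N, while a finger still holds the paddle down (over 0.5 N, tilted past 0.27 rad) (all of step 2 and x of mould_front in the frame of station above -0.07 m and angle between paddle's own z axis and vertical above 0.27 rad and contact force between the fingers and paddle above 0.5 N and angle between mould's own z axis and vertical below 0.05 rad and z of mould in the frame of station below 0.104 m); the arm keeps its last pose, push and grip.
It fails at once if the mould's front edge runs out over the end of the deck (x of mould_front in the frame of station below -0.07 m).
It fails at once if the mould is lifted or tipped (z of mould in the frame of station above 0.108 m or angle between mould's own z axis and vertical above 0.1 rad).
It fails at once if another thing on the bench is moved by more than 20 mm or lifted (distance of any of colour_bottle, nut_bowl, nozzle, palette_knife from where it was at the start of the episode above 0.02 m).
It also fails if it takes over 27 s, if anything falls off the work surface, if the arm or the gripper's body presses on something with over 40 N, if the wrist force passes 120 N, or if a joint passes its speed limit or range.

## Working session

There is one attempt and no reset: what is moved stays moved. The work goes in short steps, Python scripts to look and compute and a tool call to move; the robot and the scene stay as the last step left them, time stands still between calls to the robot, and variables do not carry over. Pictures are saved under pics/ and viewed, at most 10 in all, crops included, and the job is handed in when it is done.

Besides the shell and the picture viewer there is one more tool, called after ">>>" by a JSON object that holds its "method" and its "body", one argument or row to a line. play_rows: Moves the arm, as the interface text tells. Its arguments: {"type":"object","properties":{"translation":{"type":"array","items":{"type":"array","items":{"type":"number","minimum":-1,"maximum":1}}},"twist":{"type":"array","items":{"type":"array","items":{"type":"number","minimum":-1,"maximum":1}}},"gripper":{"type":"array","items":{"type":"number"}}},"required":["translation","twist","gripper"]}

```bash
mkdir -p pics; ls; python3 - <<'E'
from bench import robot
import cv2,numpy as np
o=robot.get_obs(); print(o)
for c in ["scene","top"]:
    im=robot.snapshot(c); cv2.imwrite(f"pics/{c}1.png",im[:,:,::-1])
    for n in ["station","deck_edge","mould","mould_front","paddle_top","paddle","hook_tip","colour_bottle","nut_bowl","nozzle","palette_knife"]:
        r=robot.spot_point(n,c)
        print(c,n,[(np.round(x["centre"],3).tolist(),round(x["score"],2)) for x in r[:2]])
print(robot.get_obs()["time"])
E
```

```text
pics
{'time': 0.0, 'joint_positions': array([ 1.19789061e+00,  8.79194522e-02,  1.37222566e+00, -2.72465015e-05,
        1.68359073e+00, -1.03100741e-01]), 'qvel': array([-0.00021424, -0.00061973, -0.00041029,  0.00250938,  0.00075473,
       -0.00019733]), 'joint_torque': array([ 2.42592141e-04, -3.40183032e+01, -3.02431726e+01,  7.18328683e-02,
        3.29020887e-02, -1.71527136e-04]), 'tool_pos': array([0.14656524, 0.52999154, 0.40353765]), 'ee_rot': array([-3.13945805e+00, -1.93637698e-04,  2.87178443e+00]), 'wrist_force': array([ 0.34329332,  0.62037595, -0.80167951]), 'wrist_torque': array([-0.04064297,  0.01089317, -0.02354417]), 'finger_force': 0.0, 'width': 0.09461976371179531}
scene station []
scene deck_edge [([0.483, -0.114, 0.096], 0.63)]
scene mould [([0.552, -0.124, 0.097], 0.63)]
scene mould_front [([0.548, -0.124, 0.109], 0.67)]
scene paddle_top [([0.538, -0.004, 0.127], 0.56)]
scene paddle [([0.573, -0.045, 0.117], 0.71)]
scene hook_tip [([0.56, -0.078, 0.112], 0.62)]
scene colour_bottle [([0.464, -0.343, 0.006], 0.97)]
scene nut_bowl [([0.538, 0.116, -0.002], 0.85), ([0.55, -0.123, 0.112], 0.37)]
scene nozzle [([0.569, -0.046, 0.116], 0.68), ([0.594, -0.374, -0.002], 0.58)]
scene palette_knife [([0.699, 0.052, -0.004], 0.64)]
top station [([0.551, -0.124, 0.002], 0.95)]
top deck_edge [([0.484, -0.11, 0.101], 0.62), ([0.542, -0.0, 0.125], 0.38)]
top mould [([0.55, -0.127, 0.102], 0.72)]
top mould_front [([0.55, -0.125, 0.11], 0.67)]
top paddle_top [([0.541, -0.001, 0.122], 0.55)]
top paddle [([0.564, -0.04, 0.118], 0.94)]
top hook_tip [([0.562, -0.075, 0.118], 0.88)]
top colour_bottle [([0.469, -0.337, 0.003], 0.65), ([0.542, -0.002, 0.12], 0.54)]
top nut_bowl [([0.468, -0.337, 0.002], 0.72), ([0.536, 0.118, -0.002], 0.67)]
top nozzle []
top palette_knife [([0.698, 0.05, 0.003], 0.85)]
1.2
```

View pics/scene1.png

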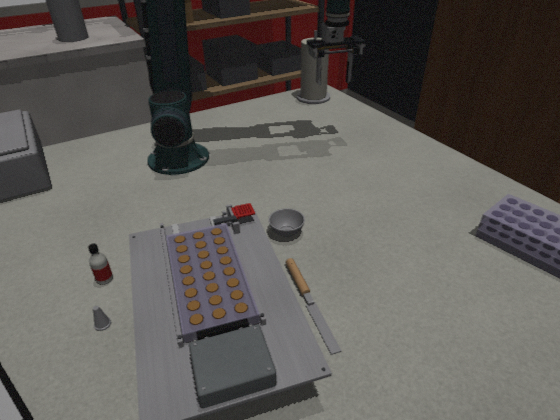

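View pics/top1.png

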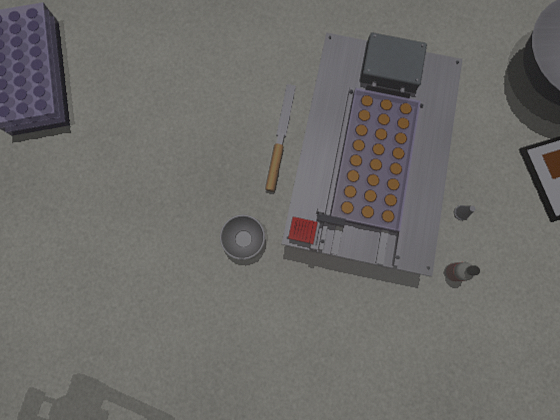

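The scene view shows the station with its paddle (red, about (243,211)) on the robot's side, the bowl next to it at (286,222), and the knife at (310,300). In the top view the paddle is at (303,230), the mould's front edge runs roughly through (365,222), the front of the deck through (290,245)–(433,270), and the rear deck corners are at (329,36) and (461,60). This agrees with the networks' positions. Next I fit the station pose.

```bash
cat > h.py <<'E'
from bench import robot
import cv2,numpy as np
from scipy.optimize import least_squares
def plane(cam,px,z):
    m=robot.camera_model(cam);K=np.array(m["camera_matrix"]);R=cv2.Rodrigues(np.array(m["rvec"],float))[0];t=np.array(m["tvec"],float).ravel()
    d=R.T@np.linalg.inv(K)@np.array([*px,1.]);c=-R.T@t
    return c+d*(z-c[2])/d[2]
E
python3 - <<'E'
from h import *
S={"deck_edge":(-.07,0),"mould":(0,0),"mould_front":(0,0),"paddle_top":(-.038,.119),"hook_tip":(-.0075,.048)}
A=[];B=[]
for c in ["scene","top"]:
  robot.snapshot(c)
  for n,s in S.items():
    for r in robot.spot_point(n,c)[:1]:
        A.append(s);B.append(r["centre"][:2])
for px,s in [((329,36),(.405,.15)),((461,60),(.405,-.15)),((433,271),(-.07,-.15))]:
    p=plane("top",px,.096);print("corner",p); A+=[s]*2;B+=[p[:2]]*2
A=np.array(A);B=np.array(B)
T=lambda v,A:np.c_[v[0]+A[:,0]*np.cos(v[2])-A[:,1]*np.sin(v[2]),v[1]+A[:,0]*np.sin(v[2])+A[:,1]*np.cos(v[2])]
r=least_squares(lambda v:(T(v,A)-B).ravel(),[.55,-.125,-.19],loss="soft_l1",f_scale=.004)
print(r.x);print(np.round((T(r.x,A)-B)*1000,1).tolist())
v=r.x
for q in [(-.038,.119),(-.040,.076)]: print(q,T(v,np.array([q])))
o=robot.get_obs();yaw=o["ee_rot"][2];p=o["tool_pos"]
g=T(v,np.array([(-.040,.076)]))[0]-p[:2]
yt=np.pi+v[2]
print("turn about z world",yt-yaw,"shift in tool axes before turn",g@[np.cos(yaw),np.sin(yaw)],g@[np.sin(yaw),-np.cos(yaw)],"after turn",g@[np.cos(yt),np.sin(yt)],g@[np.sin(yt),-np.cos(yt)],p[2],o["time"])
E
```

```text
corner [ 0.97133078 -0.06724232  0.096     ]
corner [ 0.91615858 -0.35156934  0.096     ]
corner [ 0.46415508 -0.26053463  0.096     ]
[ 0.55222    -0.12621081 -0.20616308]
[[0.2, 3.4], [0.1, 1.3], [6.1, -3.6], [-0.5, 2.5], [-4.6, -4.1], [1.4, -4.1], [1.2, 1.9], [-0.8, -0.1], [-1.7, -1.9], [-5.2, -1.2], [8.0, 4.9], [8.0, 4.9], [1.8, -4.4], [1.8, -4.4], [-11.2, 1.8], [-11.2, 1.8]]
(-0.038, 0.119) [[ 0.53938468 -0.00195199]]
(-0.04, 0.076) [[ 0.52862469 -0.04363199]]
turn about z world 0.06358901225063551 shift in tool axes before turn -0.521113061896195 -0.45117662724374824 after turn -0.491389295151737 -0.4833794915593242 0.40470936517461964 1.8
```

>>> {"method": "play_rows", "body": {
  "translation": [
    [-0.3,-0.3,0],
    [-0.75,-0.73,0],
    [-0.75,-0.73,0],
    [-0.75,-0.73,0],
    [-0.75,-0.73,0],
    [-0.75,-0.73,0],
    [-0.75,-0.73,0],
    [-0.75,-0.73,0]
  ],
  "twist": [
    [0,0,-0.7],
    [0,0,0],
    [0,0,0],
    [0,0,0],
    [0,0,0],
    [0,0,0],
    [0,0,0],
    [0,0,0]
  ],
  "gripper": [1,1,1,1,1,1,1,1]
}}

```text
time: 2.6
tool_pos: [0.3207, 0.2718, 0.405]
ee_rot: [3.141, 0.001, 2.942]
wrist_force: [0.8, 0.2, -0.2]
width: 0.0938
finger_force: 0.0
```

>>> {"method": "play_rows", "body": {
  "translation": [
    [-0.75,-0.73,0],
    [-0.75,-0.73,0],
    [-0.75,-0.73,0],
    [-0.75,-0.73,0],
    [-0.75,-0.73,0],
    [-0.75,-0.73,0],
    [-0.75,-0.73,0],
    [-0.75,-0.73,0]
  ],
  "twist": [
    [0,0,0],
    [0,0,0],
    [0,0,0],
    [0,0,0],
    [0,0,0],
    [0,0,0],
    [0,0,0],
    [0,0,0]
  ],
  "gripper": [1,1,1,1,1,1,1,1]
}}

```text
time: 3.4
tool_pos: [0.5097, -0.0049, 0.4049]
ee_rot: [3.141, 0.001, 2.941]
wrist_force: [1.2, 0.7, -0.7]
width: 0.0939
finger_force: 0.0
```

>>> {"method": "play_rows", "body": {
  "translation": [
    [-0.6,-0.6,0.3],
    [-0.15,-0.25,0.3],
    [0,0,0],
    [0,0,0]
  ],
  "twist": [
    [0,0,0],
    [0,0,0],
    [0,0,0],
    [0,0,0]
  ],
  "gripper": [1,1,1,1]
}}

```text
time: 3.8
tool_pos: [0.5312, -0.0418, 0.3802]
ee_rot: [3.141, -0.002, 2.942]
wrist_force: [0.5, -0.4, 0.5]
width: 0.0942
finger_force: 0.0
```

```bash
python3 - <<'E'
from h import *
o=robot.get_obs();print(o["tool_pos"],o["ee_rot"],o["wrist_force"],o["width"])
m=robot.camera_model("wrist");print(m)
im=robot.snapshot("wrist");cv2.imwrite("pics/w1.png",im[:,:,::-1])
for n in ["deck_edge","mould","mould_front","paddle_top","paddle","hook_tip"]:
    print(n,[(np.round(x["centre"],4).tolist(),round(x["score"],2)) for x in robot.spot_point(n,"wrist")[:2]])
E
```

```text
[ 0.53123307 -0.04180738  0.38024507] [ 3.14073603e+00 -1.78305145e-03  2.94221076e+00] [ 0.47482779 -0.40693539  0.46798035] 0.09416252742147137
{'camera_matrix': array([[325.1922621 ,   0.        , 276.28105792],
       [  0.        , 325.1922621 , 206.76211155],
       [  0.        ,   0.        ,   1.        ]]), 'rvec': array([-2.24996699, -1.83818988, -0.27030725]), 'tvec': array([-0.0661216 , -0.52890025,  0.21729891])}
deck_edge [([0.4839, -0.1122, 0.0957], 0.82), ([0.5535, -0.127, 0.0999], 0.21)]
mould [([0.5556, -0.1254, 0.1024], 0.98), ([0.597, -0.3733, -0.0015], 0.43)]
mould_front []
paddle_top [([0.5423, -0.0024, 0.1222], 0.77), ([0.695, 0.0463, -0.0027], 0.29)]
paddle [([0.5714, -0.0398, 0.119], 0.8)]
hook_tip [([0.5626, -0.0772, 0.1127], 0.57)]
```

View pics/w1.png

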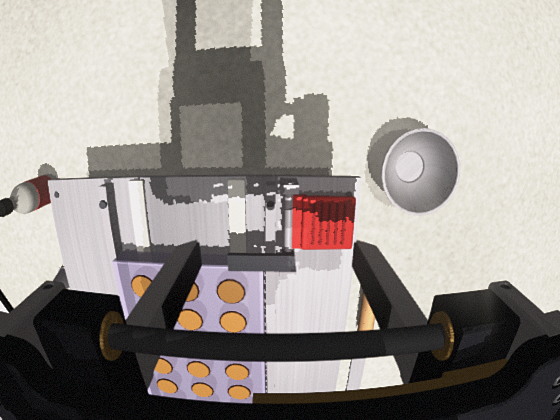

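The wrist view shows the paddle at (292–355, 197–248), the front of the mould at row ~262 from column 118 to 265, the hook plate at (262,262) and the deck's front edge along row ~178. I'll project these with the fisheye model to tighten the pose.

```bash
cat >> h.py <<'E'
def fish(m,px,z):
    K=np.array(m["camera_matrix"]);R=cv2.Rodrigues(np.array(m["rvec"],float))[0];t=np.array(m["tvec"],float).ravel()
    u=(np.array(px)-K[:2,2])/K[0,0];r=np.hypot(*u);d=R.T@np.array([*(u/r*np.sin(r)),np.cos(r)]);c=-R.T@t
    return c+d*(z-c[2])/d[2]
T=lambda v,A:np.c_[v[0]+A[:,0]*np.cos(v[2])-A[:,1]*np.sin(v[2]),v[1]+A[:,0]*np.sin(v[2])+A[:,1]*np.cos(v[2])]
E
python3 - <<'E'
from h import *
m=robot.camera_model("wrist")
L=[((293,197),(-.06,.098),.124),((354,197),(-.06,.14),.124),((355,248),(-.016,.14),.124),((292,246),(-.016,.098),.124),
((360,177),(-.07,.15),.096),((48,180),(-.07,-.15),.096),((118,262),(0,-.0675),.124)]
A=[s for _,s,_ in L];B=[fish(m,p,z)[:2] for p,_,z in L]
A+=[(-.07,0),(0,0),(-.038,.119),(-.0075,.048)];B+=[(.4839,-.1122),(.5556,-.1254),(.5423,-.0024),(.5626,-.0772)]
A=np.array(A);B=np.array(B)
r=least_squares(lambda v:(T(v,A)-B).ravel(),[.55,-.125,-.19],loss="soft_l1",f_scale=.003);v=r.x
print(v);print(np.round((T(v,A)-B)*1000,1).tolist())
o=robot.get_obs();p=o["tool_pos"];yaw=o["ee_rot"][2]
c,s=np.cos(v[2]),np.sin(v[2])
R=np.array([[c,s],[-s,c]]);print("tcp in station",R@(p[:2]-v[:2]),"yaw err",np.pi+v[2]-yaw)
print("old",T(np.array([.55222,-.12621,-.206]),A[-2:-1]),"new",T(v,A[-2:-1]))
E
```

```text
[ 0.55424849 -0.12604109 -0.20041384]
[[0.9, 6.4], [0.0, 1.3], [0.4, -3.0], [4.6, 5.7], [-0.2, 0.1], [0.8, -1.7], [-0.5, -6.5], [1.7, 0.1], [-1.4, -0.6], [-1.6, 0.5], [-6.1, -0.3]]
tcp in station [-0.03907592  0.07807568] yaw err -0.0018771998141753343
old [[ 0.53936442 -0.00195327]] new [[ 0.540699   -0.00185812]]
```

>>> {"method": "play_rows", "body": {
  "translation": [
    [0,-0.05,0.5],
    [0,0,0.5],
    [0,0,0.25],
    [0,0,0],
    [0,0,0]
  ],
  "twist": [
    [0,0,0],
    [0,0,0],
    [0,0,0],
    [0,0,0],
    [0,0,0]
  ],
  "gripper": [1,1,1,1,1]
}}

```text
time: 4.65
tool_pos: [0.5315, -0.0444, 0.3313]
ee_rot: [3.141, 0.001, 2.942]
wrist_force: [-0.0, -0.3, -0.2]
width: 0.0936
finger_force: 0.0
```

```bash
python3 - <<'E'
from h import *
o=robot.get_obs();print(o["tool_pos"],o["wrist_force"],o["wrist_torque"])
im=np.vstack([robot.snapshot("wrist")[120:300,100:400]]);cv2.imwrite("pics/w2.png",cv2.resize(im[:,:,::-1],None,fx=2.5,fy=2.5))
E
```

```text
[ 0.53147863 -0.04439651  0.33126404] [-0.01731175 -0.25344385 -0.21251014] [ 0.06573613 -0.00708679  0.03962105]
```

View pics/w2.png

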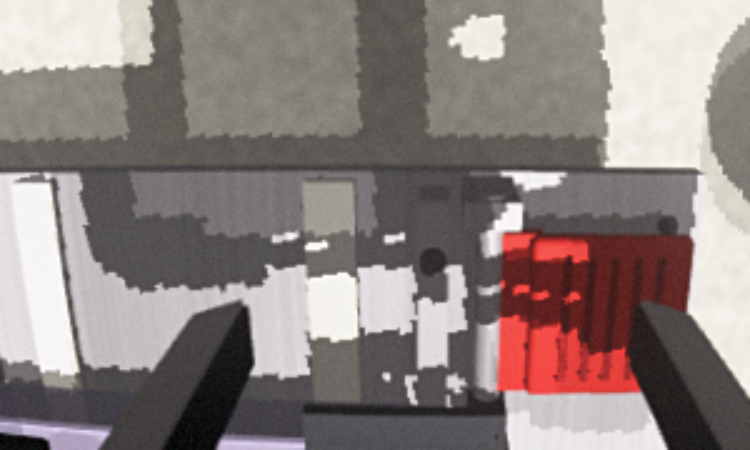

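>>> {"method": "play_rows", "body": {
  "translation": [
    [0,-0.04,0.2],
    [0,0,0.15],
    [0,0,0.15],
    [0,0,0.03],
    [0,0,0],
    [0,0,0]
  ],
  "twist": [
    [0,0,0],
    [0,0,0],
    [0,0,0],
    [0,0,0],
    [0,0,0],
    [0,0,0]
  ],
  "gripper": [1,1,1,1,1,1]
}}

```text
time: 5.3
tool_pos: [0.5315, -0.0462, 0.3103]
ee_rot: [3.142, 0.003, 2.942]
wrist_force: [2.0, -0.6, 4.6]
width: 0.0939
finger_force: 2.3
```

```bash
python3 - <<'E'
from h import *
o=robot.get_obs();print(o["tool_pos"],o["wrist_force"],o["wrist_torque"])
im=robot.snapshot("wrist");cv2.imwrite("pics/w3.png",im[:,:,::-1])
E
```

```text
[ 0.53147353 -0.0462435   0.31030616] [ 2.03984761 -0.55138835  4.55370971] [ 0.07690839 -0.4275954  -0.10081069]
```

View pics/w3.png

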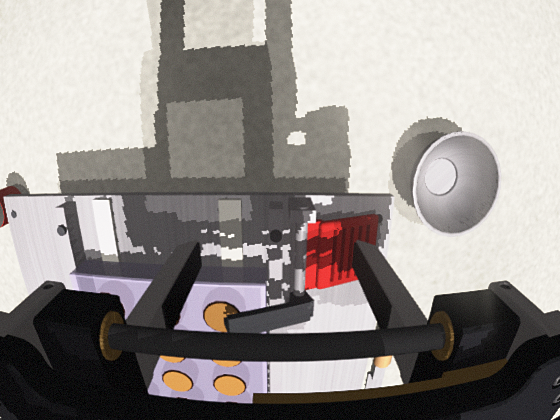

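The mould has been let go: the hook at (270,318) is raised and the mould's front edge at row ~275 has come out to the left finger. I press a little deeper and let it settle.

>>> {"method": "play_rows", "body": {
  "translation": [
    [0,0,0.03],
    [0,0,0.02],
    [0,0,0],
    [0,0,0],
    [0,0,0],
    [0,0,0],
    [0,0,0],
    [0,0,0]
  ],
  "twist": [
    [0,0,0],
    [0,0,0],
    [0,0,0],
    [0,0,0],
    [0,0,0],
    [0,0,0],
    [0,0,0],
    [0,0,0]
  ],
  "gripper": [1,1,1,1,1,1,1,1]
}}

```text
time: 6.15
tool_pos: [0.5313, -0.0462, 0.31]
ee_rot: [3.141, 0.003, 2.941]
wrist_force: [-0.9, -0.9, 11.2]
width: 0.0943
finger_force: 6.6
```

```bash
python3 - <<'E'
from h import *
o=robot.get_obs();print(o["tool_pos"],o["wrist_force"],o["wrist_torque"])
m=robot.camera_model("wrist")
im=robot.snapshot("wrist");cv2.imwrite("pics/w4.png",im[:,:,::-1])
for n in ["mould","mould_front","paddle_top","hook_tip"]:
  for c in ["wrist"]:
    for x in robot.spot_point(n,c)[:1]:
        v=[.55425,-.12604,-.2004];c_,s=np.cos(v[2]),np.sin(v[2]);q=np.array(x["centre"])
        print(n,np.array([[c_,s],[-s,c_]])@(q[:2]-v[:2]),q[2],x["score"])
E
```

```text
[ 0.53125557 -0.04621959  0.3099941 ] [-0.88783541 -0.85882863 11.23689146] [ 0.38042698  0.02496938 -0.33787887]
mould [-0.02743229 -0.00083747] 0.1018 0.57
mould_front [-0.0433782  -0.22877336] -0.0047 0.41
paddle_top [-0.03628145  0.11808092] 0.1102 0.86
hook_tip [-0.0296388   0.00248989] 0.0996 0.66
```

View pics/w4.png

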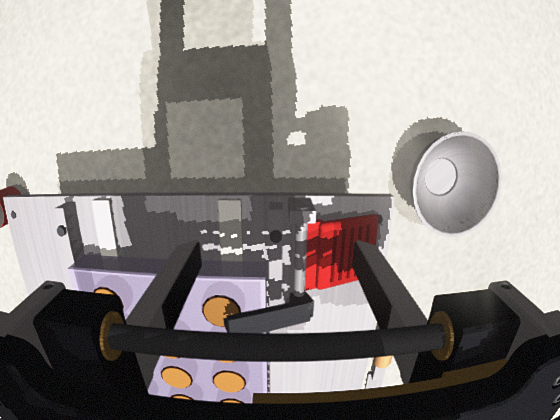

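The mould's front is now at row ~267, station x about -28, right at the left finger. I check that it has stopped and is pressing.

>>> {"method": "play_rows", "body": {
  "translation": [
    [0,0,0],
    [0,0,0],
    [0,0,0],
    [0,0,0],
    [0,0,0]
  ],
  "twist": [
    [0,0,0],
    [0,0,0],
    [0,0,0],
    [0,0,0],
    [0,0,0]
  ],
  "gripper": [1,1,1,1,1]
}}

```text
time: 6.9
tool_pos: [0.5312, -0.0462, 0.31]
ee_rot: [3.141, 0.003, 2.941]
wrist_force: [0.1, -0.6, 12.2]
width: 0.094
finger_force: 6.6
```

```bash
python3 - <<'E'
from h import *
a=cv2.imread("pics/w4.png")[:,:,::-1].astype(int)
for i in range(4):
    o=robot.get_obs();im=robot.snapshot("wrist");print(o["time"],np.round(o["tool_pos"],4),o["wrist_force"].round(2),o["wrist_torque"].round(2),o["finger_force"])
d=abs(im.astype(int)-a)[240:420,60:280].max(2);print((d>40).sum())
R=robot.snapshot("top")
cv2.imwrite("pics/top2.png",cv2.resize(R[150:290,270:450,::-1],None,fx=4,fy=4,interpolation=cv2.INTER_CUBIC))
E
```

```text
6.9 [ 0.5312 -0.0462  0.31  ] [ 0.14 -0.63 12.2 ] [ 0.32  0.07 -0.35] 6.606752760708332
6.95 [ 0.5312 -0.0462  0.31  ] [-1.61 -0.48 11.14] [ 0.35  0.06 -0.32] 6.606563273817301
7.0 [ 0.5312 -0.0462  0.31  ] [-1.01 -0.16 11.  ] [ 0.31  0.12 -0.32] 6.606665980070829
7.05 [ 0.5312 -0.0462  0.31  ] [-1.17 -0.66 10.5 ] [ 0.32  0.09 -0.34] 6.607085801661015
0
```

View pics/top2.png

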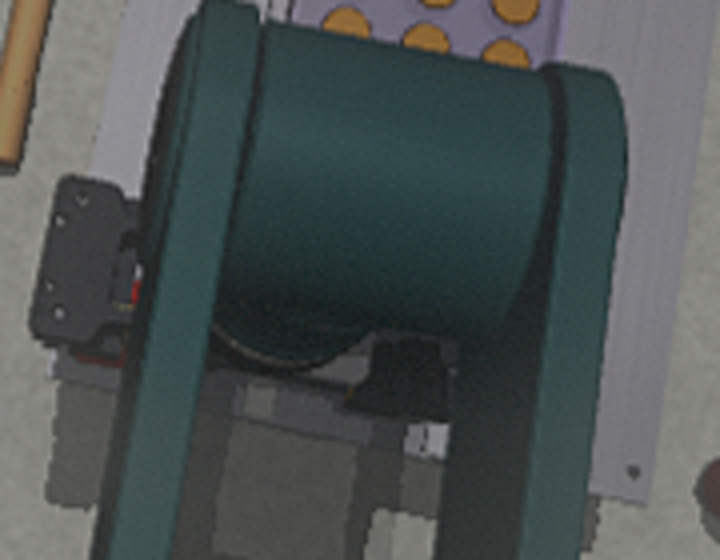

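The mould hasn't moved between pictures. The yaw moment and side force on the wrist mean it pushes the left finger with about 3.6 N, and the paddle is on its stop at about 11 N. I'm handing in.

```bash
python3 -c "
from bench import robot
print(robot.close_job())"
```

```text
the job is handed in; nothing more can be done
None
```

I handed the job in with the paddle held fully down under one finger and the mould stopped against the other, about 28 mm out and at rest on its runners; the judge's result was not shown.

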